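# Click the bit carousel round to the yellow bit

### The job

Bring the yellow bit of the carousel round to the red pointer: with a fingertip against the lugs on its edge, gently flick the thumbwheel clockwise (seen from above), click by click, until the wheel rests in the stop with the yellow bit at the pointer, without letting it run past. Only push the wheel, do not pinch it, and leave the jars, funnel, scraper and chuck key where they are.

Things in the scene. Friction and masses are not known exactly. Their poses are not given: they have to be found in the camera images.
- thumbwheel (a joint): Grey thumbwheel on an upright axis; rad, grows as it turns clockwise seen from above. Click stops every 60 degrees (1.047 rad): at 0 the yellow bit is at the red pointer, at -1.047 one clockwise click is to go. Starts in a stop 2, 3 or 4 clicks short. A spring holds each stop: pushed a little over half-way (30 degrees) it snaps on into the next stop by itself and rests there.
- wheel_centre (a point): Point on the wheel's axis at the height of the top of its disc, 44 mm above the table. The disc is 80 mm across; bits stand on it 27 mm from the axis, tops at 60 mm above the table. The steel hub, 22 mm across, is 52 mm high.
- lug (a point): Top of the outer end of one lug, 66 mm from the axis, turning with the wheel. Six straight radial lugs, 8 mm thick, stick out of the disc's edge every 60 degrees, from 24 to 44 mm above the table; this is the next one clockwise from the yellow bit, 30 degrees from it. The gap between two lugs is about 50 mm wide at their ends. Pushing a lug over a click takes about 1 to 5 N.
- carousel: Fixed black base under the wheel, screwed down: a disc 160 mm across and 10 mm high; origin on the wheel's axis at the table, z up, the pointer lies along its -x axis. In every stop the gaps between the wheel's lugs are centred on the pointer's direction and each 60 degrees from it, and each bit is in line with a gap.
- pointer_tip (a point): Tip of the red arrow lying flat on the base, 77 mm from the wheel's axis, 14 mm above the table (nothing of the pointer is higher); it points at the axis, and its black tongue runs out to 124 mm from the axis.
- yellow_bit (a point): Foot of the bit with the yellow collar (20 mm across), 44 mm above the table and 27 mm from the axis; it turns with the wheel. A yellow patch, 24 mm wide, surrounds it on the disc. The other five bits have black collars.
- jar_large: Empty open glass jar, 76 mm across, 110 mm tall; origin at the centre of its underside. To be left alone.
- jar_small: Empty open glass jar, 66 mm across, 85 mm tall; origin at the centre of its underside. To be left alone.
- funnel: White plastic funnel standing mouth down, 110 mm across, 105 mm tall; origin at the centre of its underside. To be left alone.
- scraper: Putty scraper lying flat, black handle and steel blade 75 mm wide, 185 mm long, 18 mm high; origin under its middle, x axis from the handle to the blade. To be left alone.
- chuck_key: Chunky black plastic drill chuck key lying flat, T shaped, 105 mm long, 75 mm over the T bar, 25 mm high; origin under its middle, x axis from the T bar to the steel tip. To be left alone.
Not all that is in view belongs to the job. Several things have the shape of the carousel; the one meant has the colours described above.

How it is judged:
By the outcome, as a careful person would: the job done as asked, in the order asked, and still so for the second after the job is handed in, with the robot touching nothing.
It also fails if it takes over 58 s, if anything falls off the work surface, if the arm or the gripper's body presses on something with over 40 N, if the wrist force passes 120 N, or if a joint passes its speed limit or range.

### The arm

A 7-joint arm with a two-finger parallel gripper is mounted at the origin on the work surface. World frame = base frame: x ahead of the robot, y to its left, z up, the work surface at z = 0. Lengths are in m, angles in rad, forces in N, time in s.
With the tool pointing down it reaches from about 0.4 to 0.85 m from the base axis. Payload 10.4 kg.
Tool frame: the origin (TCP) lies at the very end of the fingers, on their centre line; the grasp point (between the pads) lies 19 mm behind it; z points along the fingers, y is the line along which they close (so a half turn about z gives the same grasp; the last joint's range is limited). The gripper opens to 85 mm and grips with 20 to 120 N. Pads are 22 mm wide; open, the fingers measure 114 mm over their backs; the gripper's body (76 mm by 85 mm) begins 54 mm behind the grasp point. The pads swing forward as they close: fully open they stand 13 mm farther back than shut.
Start: joints at [-1.312, 0.332, -0.065, 1.46, 0.022, 1.35, -0.088], TCP at [0.174, 0.6, 0.194] pointing down, gripper open.
Joint ranges: [-2.6, 2.6], [-0.5, 2.12], [-1.47, 1.34], [0.16, 2.42], [-1.27, 4.41], [0.06, 2.06], [-2.6, 2.6]. Speed limits (rad/s): [2.22, 2.22, 2.79, 2.79, 3.14, 3.14, 3.14].

### API

Orientations are given as a unit quaternion [x, y, z, w].
In Python, from workcell import * gives the robot as it stands.
- The arm moves only by the tool step_arm, never from a script. Its argument "commands" is one flat list of numbers, 7 for each row, row after row: the finger opening in mm, from 0 to 85.4, then the shift along the world's x, y, z as a fraction of full scale, then the turn, a rotation vector about the world's x, y, z as a fraction of full scale. A call has exactly 10 rows; each row is the pose to reach, as a shift and turn from the pose commanded when the call began, turning the shorter way round; what a row does not reach only later rows make up. Full scale, the value 1, is 0.6 m for a shift and pi rad for a turn. A row lasts 1/8 s, in which the tool goes at most 62.5 mm and 10.7 degrees, less where a joint would pass 70% of its speed; a pose out of reach is approached as far as the arm can. A call with a number of a shift or a turn outside -1 to 1 is refused whole. A call with a gripper value outside its range is refused whole. The fingers move at their own pace and stop on an object; "squeeze" is the grip in N (left out, the last holds). Time passes only in rows, so rows that repeat a pose let the fingers close, or fill a call up. It gives the time, the measured TCP pose, the force, the opening and the grip force at its end, in the units of the state.
- get_obs(): the state, without advancing time (a new reading comes with each control period).
- camera(name): name is "scene" or "top" or "wrist"; returns the picture (384x512x3 uint8, red, green, blue); there is no depth.
- camera_params(name): a dict with "mtx" (3x3 intrinsics, pixels), "dist" ([k1, k2, p1, p2, k3] as OpenCV has them; the pictures are not rectified), "extrinsics" (4x4, takes a point from world to camera coordinates); the wrist camera has in their place "tool_from_camera" (4x4, takes a point from camera to tool coordinates, whose origin is the TCP and whose axes are the flange's). Camera axes: x right, y down, z forward; pixel columns grow to the right and rows downward; lengths in m; the calibration is good to about 2 mm. A picture is of the moment at which its call begins: read the wrist's pose just before it. camera_params takes no time and is no camera call.
- hand_in(): hands the job in; it is judged then, once.
The state is a dict: "clock": time; "joint_pos": joint angles; "joint_velocities": joint speeds; "tau": joint torques, N m; "position": TCP position; "ee_rot": TCP orientation; "ft_force": force on the tool from outside, world axes, zero at the start; "torque": the same for the moment, N m; "grip_width": opening from 0.0 (shut) to 1.0 (fully open); "grasp_force": force on a finger pad.
Only numpy, scipy, OpenCV 4.12 (cv2) and the standard library are available. Lean on these libraries where they do the work, as an engineer would, in place of code of your own. Each camera call takes 0.05 s, during which the arm holds its last target. There are 200 camera calls.

## Working session

There is one attempt and no reset: what is moved stays moved. The work goes in short steps, Python scripts to look and compute and a tool call to move; the robot and the scene stay as the last step left them, time stands still between calls to the robot, and variables do not carry over. Pictures are saved under pics/ and viewed, at most 10 in all, crops included, and the job is handed in when it is done.

Besides the shell and the picture viewer there is one more tool, called after "Call:" by a JSON object that holds its "fn" and its "kwargs". step_arm: Moves the arm, as the interface text tells. Its arguments: {"type":"object","properties":{"commands":{"type":"array","items":{"type":"number"}},"squeeze":{"type":"number"}},"required":["commands"]}

```bash
mkdir -p pics
python3 - <<'E'
from workcell import *
import cv2
o=get_obs();print({k:o[k] for k in("clock","position","ee_rot","grip_width","ft_force")})
for n in("top","scene"):
    cv2.imwrite(f"pics/{n}0.png",camera(n)[:,:,::-1])
    p=camera_params(n);print(p)
E
```

```text
{'clock': 0.0, 'position': array([0.17371021, 0.59993488, 0.19331177]), 'ee_rot': array([ 1.40450601e-01,  9.90087441e-01, -6.94824856e-04, -7.57131128e-05]), 'grip_width': 1.0021593631423271, 'ft_force': array([-0.0808817 , -0.05540805,  0.29801881])}
{'mtx': array([[482.59264052,   0.        , 254.94570701],
       [  0.        , 482.59264052, 189.57616852],
       [  0.        ,   0.        ,   1.        ]]), 'dist': array([-0.08534821,  0.        ,  0.        ,  0.        ,  0.        ]), 'extrinsics': array([[ 0.06398764, -0.99794898,  0.00185047, -0.02249711],
       [-0.97672358, -0.06300688, -0.20503945,  0.51887019],
       [ 0.2047355 ,  0.01131259, -0.97875196,  1.21799662],
       [ 0.        ,  0.        ,  0.        ,  1.        ]])}
{'mtx': array([[441.7578332 ,   0.        , 251.61367376],
       [  0.        , 441.7578332 , 199.37133199],
       [  0.        ,   0.        ,   1.        ]]), 'dist': array([-0.16389309,  0.        ,  0.        ,  0.        ,  0.        ]), 'extrinsics': array([[ 0.78522366,  0.61912197, -0.01057315, -0.40487786],
       [ 0.4980845 , -0.64167388, -0.58323791, -0.22757911],
       [-0.36787991,  0.45270589, -0.81223257,  1.26374473],
       [ 0.        ,  0.        ,  0.        ,  1.        ]])}
```

View pics/top0.png

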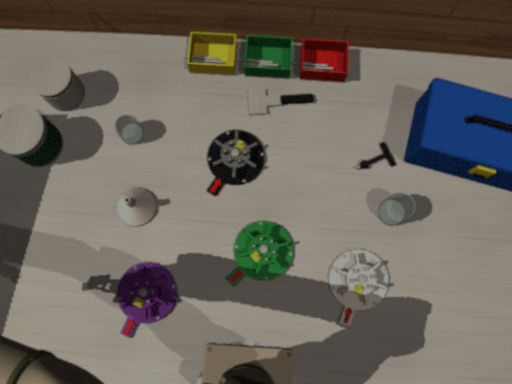

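View pics/scene0.png

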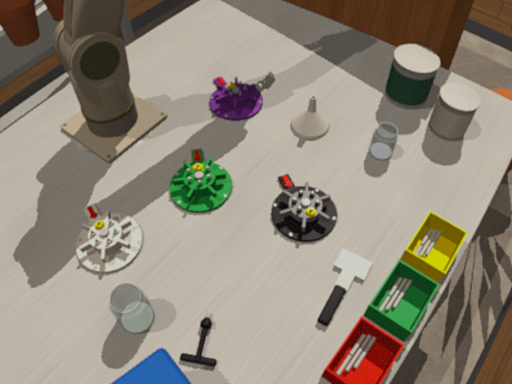

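The black base with the grey wheel, at about (236,157) in the top view, is the target. I'll crop it and measure it.

```bash
cat > h.py <<'E'
from workcell import *
import cv2, numpy as np
def ray(n,uv):
    p=camera_params(n);E=p["extrinsics"]
    q=cv2.undistortPoints(np.array([[uv]],float),p["mtx"],p["dist"])[0,0]
    return -E[:3,:3].T@E[:3,3], E[:3,:3].T@np.array([*q,1])
def onz(n,uv,z):
    c,d=ray(n,uv);return (c+d*(z-c[2])/d[2])
def pix(n,X):
    p=camera_params(n);E=p["extrinsics"]
    return cv2.projectPoints(np.array(X,float).reshape(-1,1,3),cv2.Rodrigues(E[:3,:3])[0],E[:3,3],p["mtx"],p["dist"])[0][:,0]
E
python3 - <<'E'
from h import *
for n,(x0,y0,x1,y1) in {"top":(196,120,276,205),"scene":(262,165,346,247)}.items():
    im=cv2.imread(f"pics/{n}0.png");hsv=cv2.cvtColor(im,cv2.COLOR_BGR2HSV)
    h,s,v=cv2.split(hsv)
    roi=np.zeros_like(h);roi[y0:y1,x0:x1]=1
    def cen(m): 
        _,l,st,c=cv2.connectedComponentsWithStats((m&(roi>0)).astype(np.uint8)); i=1+np.argmax(st[1:,4]);return c[i],st[i,4],l==i
    y,a,_=cen((h>20)&(h<35)&(s>120)&(v>90)); r,b,_=cen(((h<8)|(h>172))&(s>130)&(v>80)); 
    k,ka,km=cen((v<60))
    e=cv2.minEnclosingCircle(np.argwhere(km)[:,::-1].astype(np.float32).copy())
    print(n,"yellow",y,a,onz(n,y,.046),"red",r,b,onz(n,r,.013),"black",k,ka,e,onz(n,e[0],.01))
    cv2.imwrite(f"pics/{n}z.png",cv2.resize(im[y0:y1,x0:x1],None,fx=7,fy=7,interpolation=cv2.INTER_CUBIC))
E
```

```text
top yellow [240.17741935 144.53225806] 62 [0.64261616 0.05880295 0.046     ] red [215.125      185.13636364] 88 [0.53313256 0.12052306 0.013     ] black [236.07326007 159.95970696] 1638 ((233.0, 164.5), 35.64066696166992) [0.59504642 0.07630028 0.01      ]
scene yellow [310.36486486 212.28378378] 74 [0.64385492 0.05691147 0.046     ] red [286.63043478 181.07608696] 92 [0.53376368 0.11964002 0.013     ] black [298.15061475 223.94877049] 976 ((301.5, 218.5), 30.732818603515625) [0.62631876 0.0514846  0.01      ]
```

View pics/topz.png

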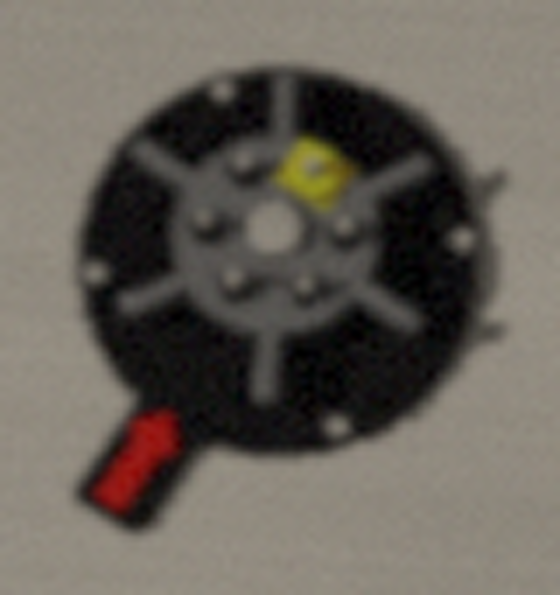

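The yellow bit sits opposite the pointer, so there are 3 clicks to go. Next I'll locate the centre precisely.

Run:
```python
from h import *
hub=onz("top",((273.5)/7-.5+196,(228.5)/7-.5+120),.052)
print("hub",hub)
R=np.array([.5334,.1201]);d=hub[:2]-R;print("ptr ang",np.degrees(np.arctan2(*(-d)[::-1])),np.linalg.norm(d))
Y=np.array([.6432,.0579])-hub[:2];print("yellow",np.degrees(np.arctan2(Y[1],Y[0])),np.linalg.norm(Y))
for k,uv in {"lugup":(285,78),"lugdown":(264,398),"ul":(137,150),"ur":(428,162),"ll":(125,305),"lr":(415,325)}.items():
    p=onz("top",((uv[0]+.5)/7-.5+196,(uv[1]+.5)/7-.5+120),.044)[:2]-hub[:2];print(k,np.degrees(np.arctan2(p[1],p[0])),np.linalg.norm(p))
# overlay on the scene view: axis and lugs
im=cv2.imread("pics/scene0.png")
C=np.array([*hub[:2],0]);pa=np.arctan2(*(-d)[::-1])
pts=[C+[0,0,.052]]+[C+[.066*np.cos(pa+np.pi/6+k*np.pi/3),.066*np.sin(pa+np.pi/6+k*np.pi/3),.044] for k in range(6)]
z=cv2.resize(im[165:247,262:346],None,fx=7,fy=7,interpolation=cv2.INTER_CUBIC)
for q in pix("scene",pts): cv2.circle(z,tuple(int(v) for v in (q-[262,165]+.5)*7),4,(255,0,255),1)
cv2.imwrite("pics/scenez.png",z)
print("scraper",onz("top",(252,100),.01),"handle",onz("top",(262,112),.01), "jar",onz("top",(130,138),0))
```

```text
hub [0.61855009 0.07201686 0.052     ]
ptr ang 150.54715311459432 0.09778817008899225
yellow -29.799519422415997 0.028406052015790776
lugup 0.2485229722001564 0.06327206396688366
lugdown -179.1132452958912 0.06517648137148833
ul 61.329104617429564 0.06324201570717014
ur -60.38501669901795 0.06617437296701796
ll 120.17538865535053 0.06361481952020676
lr -120.02208817137831 0.06546256383837494
scraper [0.78790031 0.03639872 0.01      ] handle [0.753512   0.00578714 0.01      ] jar [0.65657323 0.37392661 0.        ]
```

View pics/scenez.png

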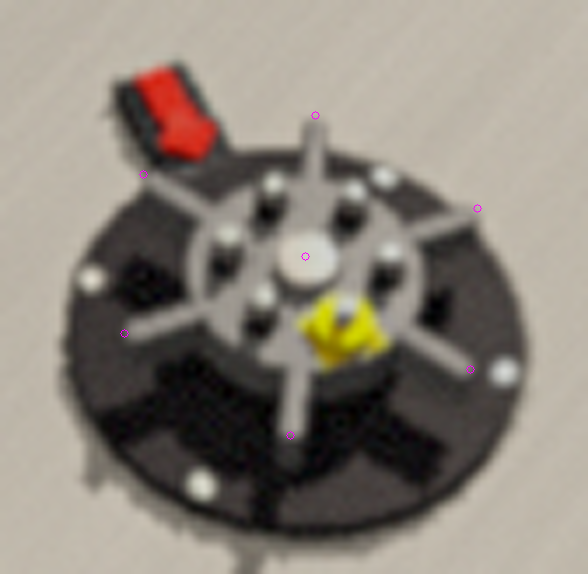

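Call:
{"fn": "step_arm", "kwargs": {"commands": [0, 0.074, -0.078, 0, 0, 0, 0.02, 0, 0.148, -0.156, 0, 0, 0, 0.04, 0, 0.222, -0.234, 0, 0, 0, 0.06, 0, 0.297, -0.312, 0, 0, 0, 0.08, 0, 0.371, -0.39, 0, 0, 0, 0.09, 0, 0.445, -0.468, 0, 0, 0, 0.09, 0, 0.519, -0.546, 0, 0, 0, 0.09, 0, 0.593, -0.624, 0, 0, 0, 0.09, 0, 0.667, -0.703, 0, 0, 0, 0.09, 0, 0.741, -0.781, 0, 0, 0, 0.09], "squeeze": 20}}

```text
clock: 1.35
position: [0.605, 0.1455, 0.1939]
ee_rot: [-0.001, 1.0, 0.0, -0.0]
ft_force: [0.4, 0.4, -0.0]
grip_width: 0.002
grasp_force: 0.0
```

Call:
{"fn": "step_arm", "kwargs": {"commands": [0, 0, 0, 0, 0, 0, 0, 0, 0, 0, 0, 0, 0, 0, 0, 0, 0, -0.04, 0, 0, 0, 0, 0, 0, -0.08, 0, 0, 0, 0, 0, 0, -0.12, 0, 0, 0, 0, 0, 0, -0.15, 0, 0, 0, 0, 0, 0, -0.167, 0, 0, 0, 0, 0, 0, -0.167, 0, 0, 0, 0, 0, 0, -0.167, 0, 0, 0, 0, 0, 0, -0.167, 0, 0, 0]}}

```text
clock: 2.6
position: [0.6045, 0.1471, 0.0947]
ee_rot: [-0.0, 1.0, 0.0, 0.001]
ft_force: [-0.0, -0.2, 0.1]
grip_width: 0.005
grasp_force: 0.0
```

Run:
```python
from h import *
o=get_obs();print({k:o[k] for k in("clock","position","ee_rot","grip_width","ft_force","joint_pos")})
a=camera("scene")[:,:,::-1];b=camera("top")[:,:,::-1]
f=lambda i:cv2.resize(i,(390,480),interpolation=cv2.INTER_CUBIC)
cv2.imwrite("pics/c1.png",np.hstack([f(a[120:260,250:364]),f(b[80:220,190:304])]))
```

```text
{'clock': 2.6, 'position': array([0.60445512, 0.14707821, 0.09472832]), 'ee_rot': array([-4.15728883e-04,  9.99999715e-01,  2.69160399e-04,  5.70567217e-04]), 'grip_width': 0.0045068707816036425, 'ft_force': array([-0.02277787, -0.18897987,  0.06718105]), 'joint_pos': array([-0.54333657,  0.39993044,  0.29405778,  1.60742445, -0.12411051,
        1.1513591 ,  1.35093623])}
```

View pics/c1.png

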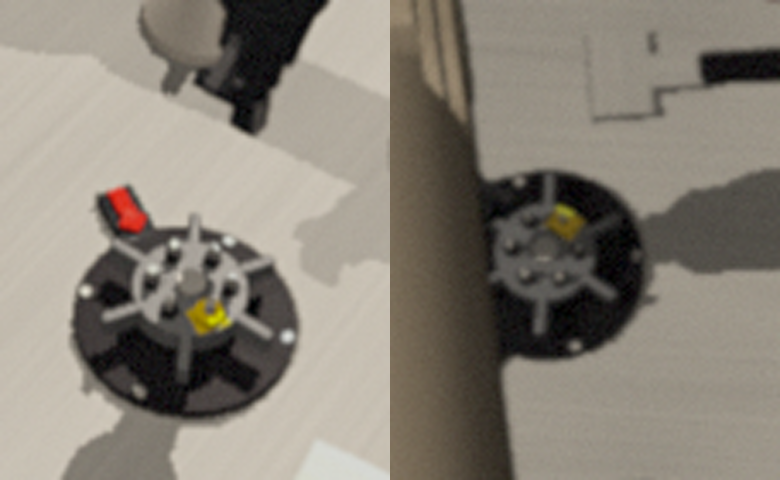

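The picture shows the shut fingers at about (250,110) in the left half, clear of the carousel. The wheel is unmoved, with the yellow bit still opposite the pointer. The move stopped about 20 mm short, so I'll correct that and then descend into the gap at the wheel's +y side.

Call:
{"fn": "step_arm", "kwargs": {"commands": [0, 0.01, -0.013, 0, 0, 0, 0, 0, 0.021, -0.026, 0, 0, 0, 0, 0, 0.021, -0.026, 0, 0, 0, 0, 0, 0.021, -0.026, -0.02, 0, 0, 0, 0, 0.021, -0.026, -0.04, 0, 0, 0, 0, 0.021, -0.026, -0.06, 0, 0, 0, 0, 0.021, -0.026, -0.08, 0, 0, 0, 0, 0.021, -0.026, -0.1, 0, 0, 0, 0, 0.021, -0.026, -0.113, 0, 0, 0, 0, 0.021, -0.026, -0.113, 0, 0, 0]}}

```text
clock: 3.95
position: [0.6162, 0.1313, 0.0255]
ee_rot: [-0.0, 1.0, -0.0, -0.0]
ft_force: [0.2, 0.1, 0.5]
grip_width: 0.002
grasp_force: 0.0
```

Run:
```python
from h import *
o=get_obs();print({k:o[k] for k in("clock","position","ft_force")})
C=np.array([.6185,.0715])
p=o["position"][:2]-C; a0=np.degrees(np.arctan2(p[1],p[0]));print(a0,np.hypot(*p))
for a in range(90,24,-3):
    q=C+.060*np.array([np.cos(np.radians(a)),np.sin(np.radians(a))])-o["position"][:2]
    print(a,np.round(q/.6,3),round((a-90)/180,3))
```

```text
{'clock': 3.95, 'position': array([0.61624564, 0.13127754, 0.0254923 ]), 'ft_force': array([0.1621565 , 0.08153579, 0.47389098])}
92.15974444191443 0.05982003308577562
90 [0.004 0.   ] 0.0
87 [0.009 0.   ] -0.017
84 [ 0.014 -0.   ] -0.033
81 [ 0.019 -0.001] -0.05
78 [ 0.025 -0.002] -0.067
75 [ 0.03  -0.003] -0.083
72 [ 0.035 -0.005] -0.1
69 [ 0.04  -0.006] -0.117
66 [ 0.044 -0.008] -0.133
63 [ 0.049 -0.011] -0.15
60 [ 0.054 -0.013] -0.167
57 [ 0.058 -0.016] -0.183
54 [ 0.063 -0.019] -0.2
51 [ 0.067 -0.022] -0.217
48 [ 0.071 -0.025] -0.233
45 [ 0.074 -0.029] -0.25
42 [ 0.078 -0.033] -0.267
39 [ 0.081 -0.037] -0.283
36 [ 0.085 -0.041] -0.3
33 [ 0.088 -0.045] -0.317
30 [ 0.09 -0.05] -0.333
27 [ 0.093 -0.054] -0.35
```

Call:
{"fn": "step_arm", "kwargs": {"commands": [0, 0.009, 0, 0, 0, 0, -0.017, 0, 0.014, 0, 0, 0, 0, -0.033, 0, 0.019, -0.001, 0, 0, 0, -0.05, 0, 0.025, -0.002, 0, 0, 0, -0.067, 0, 0.03, -0.003, 0, 0, 0, -0.083, 0, 0.035, -0.005, 0, 0, 0, -0.1, 0, 0.04, -0.006, 0, 0, 0, -0.117, 0, 0.044, -0.008, 0, 0, 0, -0.133, 0, 0.049, -0.011, 0, 0, 0, -0.15, 0, 0.054, -0.013, 0, 0, 0, -0.167]}}

```text
clock: 5.2
position: [0.6495, 0.1236, 0.0268]
ee_rot: [0.26, 0.966, 0.0, 0.0]
ft_force: [-0.3, 0.3, 0.0]
grip_width: 0.001
grasp_force: 0.0
```

Call:
{"fn": "step_arm", "kwargs": {"commands": [0, 0.004, -0.003, 0, 0, 0, -0.016, 0, 0.009, -0.006, 0, 0, 0, -0.033, 0, 0.013, -0.009, 0, 0, 0, -0.05, 0, 0.017, -0.012, 0, 0, 0, -0.066, 0, 0.02, -0.016, 0, 0, 0, -0.083, 0, 0.024, -0.02, 0, 0, 0, -0.1, 0, 0.027, -0.024, 0, 0, 0, -0.116, 0, 0.031, -0.028, 0, 0, 0, -0.133, 0, 0.034, -0.032, 0, 0, 0, -0.15, 0, 0.036, -0.037, 0, 0, 0, -0.166]}}

```text
clock: 6.45
position: [0.671, 0.1016, 0.0267]
ee_rot: [0.5, 0.866, 0.0, 0.0]
ft_force: [-0.5, -0.1, -0.5]
grip_width: -0.003
grasp_force: 0.0
```

```bash
cat >> h.py <<'E'
def snap(f):
    o=get_obs();p=o["position"][:2]-[.6185,.0715]
    print(o["clock"],o["position"],o["ft_force"],np.degrees(np.arctan2(p[1],p[0])),np.hypot(*p))
    a=camera("scene")[:,:,::-1];b=camera("top")[:,:,::-1]
    g=lambda i:cv2.resize(i,(390,480),interpolation=cv2.INTER_CUBIC)
    cv2.imwrite(f,np.hstack([g(a[120:260,250:364]),g(b[80:220,190:304])]))
    for n,i,(x0,y0,x1,y1) in(("scene",a,(262,165,346,247)),("top",b,(196,120,276,205))):
        h,s,v=cv2.split(cv2.cvtColor(np.ascontiguousarray(i),cv2.COLOR_BGR2HSV))
        m=((h>20)&(h<35)&(s>120)&(v>70))[y0:y1,x0:x1]
        if m.sum()>8:
            c=np.argwhere(m).mean(0)[::-1]+[x0,y0];q=onz(n,c,.046)[:2]-[.6185,.0715]
            print(n,m.sum(),"yellow ang",np.degrees(np.arctan2(q[1],q[0])),np.hypot(*q))
E
python3 -c "
from h import *
snap('pics/c2.png')"
```

```text
6.45 [0.6710306  0.1015535  0.02672078] [-0.50989279 -0.13646122 -0.51002694] 29.77448886317291 0.06052005184244241
scene 72 yellow ang -30.274555773513033 0.02924293979525748
top 69 yellow ang -28.173027797331798 0.028180052664900198
```

View pics/c2.png

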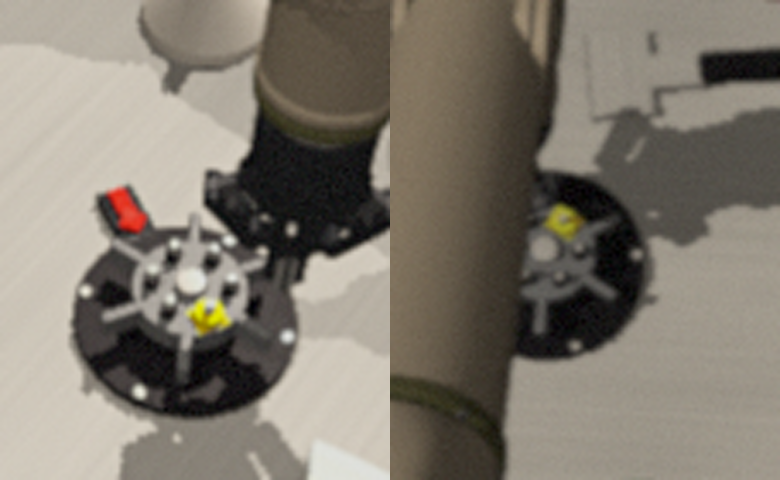

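Run:
```python
from h import *
P=get_obs()["position"]
print(pix("scene",[P,P+[0,0,.03]]))
a=camera("scene")[:,:,::-1]
cv2.imwrite("pics/c3.png",cv2.resize(a[160:240,270:370],(800,640)[:2] if 0 else (750,600),interpolation=cv2.INTER_CUBIC))
print((pix("scene",[P,P+[0,0,.02]])-[270,160])*7.5)
```

```text
[[329.42846258 210.44176662]
 [331.14532023 203.14349932]]
[[445.71346935 378.31324962]
 [454.23648745 342.10993636]]
```

View pics/c3.png

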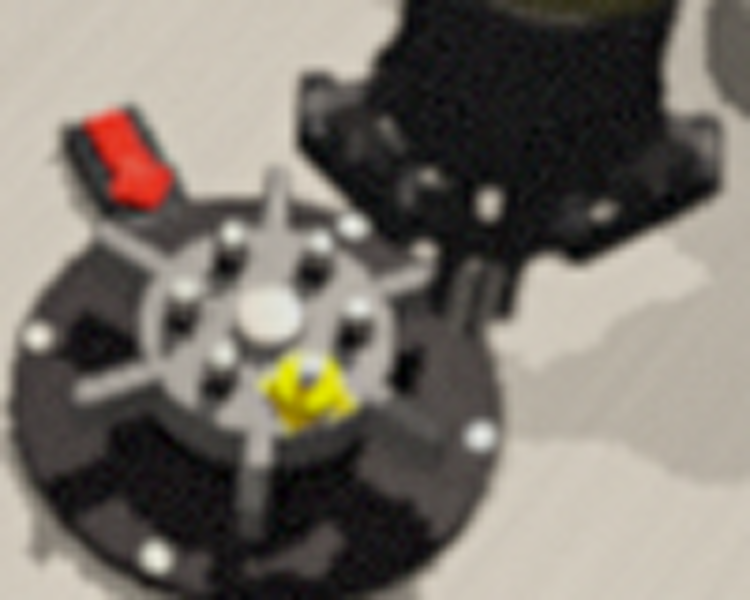

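Run:
```python
from h import *
a=cv2.cvtColor(camera("scene"),cv2.COLOR_RGB2GRAY);b=cv2.imread("pics/scene0.png",0)
print("cols",list(range(318,346)))
for r in range(192,218): print(r," ".join("%3d"%v for v in a[r,318:346])," | "," ".join("%3d"%v for v in b[r,318:346]))
```

```text
cols [318, 319, 320, 321, 322, 323, 324, 325, 326, 327, 328, 329, 330, 331, 332, 333, 334, 335, 336, 337, 338, 339, 340, 341, 342, 343, 344, 345]
192  79  72  70  57  38  40  53  98 131 120  62  18  21  18  22  24  24  16  20  22  19  15  15  18  26  28  27  23  |   64  59  61  63  78 111 149 179 187 184 187 186 185 184 184 185 184 186 184 185 183 183 182 182 184 185 184 181
193  72  73  75  76  66  60  88 141 185 172  94  25  20  21  21  24  22  22  21  24  20  12  32  60  76  89  73  40  |   61  66  64  64  65  70  95 141 173 180 183 184 186 184 184 186 186 184 183 183 182 182 184 185 184 185 183 182
194  85  74  78  76  75  76  83 114 143 135  71  12  21  33  50  60  37  36  24  21  17  29  79 129 159 167 145  94  |   72  63  64  67  63  63  69  98 135 155 161 169 181 184 185 185 184 185 184 182 183 184 184 182 183 183 182 184
195 121  85  75  79  88  98 114 126 133 111  55  19  23  50  86  94  57  50  51  34  16  64 133 182 201 198 187 160  |  108  73  62  68  73  84  98 111 128 146 149 152 168 183 186 186 185 183 182 183 184 184 183 183 183 182 181 184
196 158 113  96 113 128 14
[... 4377 characters left out ...]
 183
215  50  57  66  70  80  86  90  89  83  76  77  78  77  77  79  90  94  82  89 141 174 179 177 176 176 174 175 177  |   39  51  56  76 101 125 145 151 143 121  92  74  68  64  69  78  79  71  81 129 174 184 184 184 182 183 184 183
216  52  59  59  65  67  71  81  89  85  85  83  76  74  80 111 150 160 132 106 145 175 178 175 174 175 174 176 177  |   38  50  51  56  62  82 111 136 147 148 130  96  69  72  94 134 145 114  90 132 171 185 183 182 183 184 184 185
217  52  61  63  60  62  62  70  74  86  89  81  75  70  92 155 204 214 181 130 149 176 176 176 176 176 176 176 179  |   44  55  49  50  50  54  66  93 119 141 138 106  72  80 137 187 196 165 117 141 176 183 184 183 184 183 185 185
```

Run:
```python
from h import *
w=camera("wrist")[:,:,::-1];p=camera_params("wrist");print(p)
T=np.linalg.inv(p["tool_from_camera"])
for z in(0,-.019,-.034,-.06):
    print(z,cv2.projectPoints(np.array([[0,0,z]]),cv2.Rodrigues(T[:3,:3])[0],T[:3,3],p["mtx"],p["dist"])[0].ravel())
cv2.imwrite("pics/w1.png",w)
```

```text
{'mtx': array([[304.96037241,   0.        , 262.4076669 ],
       [  0.        , 304.96037241, 194.86521373],
       [  0.        ,   0.        ,   1.        ]]), 'dist': array([-0.01694404,  0.        ,  0.        ,  0.        ,  0.        ]), 'tool_from_camera': array([[ 5.61673792e-04, -9.46928346e-01, -3.21444228e-01,
         8.21810719e-02],
       [ 9.99999591e-01,  3.04196825e-04,  8.51223764e-04,
        -1.04440784e-03],
       [-7.08265597e-04, -3.21444575e-01,  9.46928130e-01,
        -1.79207898e-01],
       [ 0.00000000e+00,  0.00000000e+00,  0.00000000e+00,
         1.00000000e+00]])}Traceback (most recent call last):
  File "<stdin>", line 5, in <module>
cv2.error: OpenCV(4.12.0) /io/opencv/modules/calib3d/src/calibration_base.cpp:1490: error: (-215:Assertion failed) npoints >= 0 && (depth == CV_32F || depth == CV_64F) in function 'projectPoints'
```

Run:
```python
from h import *
w=camera("wrist")[:,:,::-1];p=camera_params("wrist")
cv2.imwrite("pics/w1.png",w)
T=np.linalg.inv(p["tool_from_camera"])
z=[0,-.019,-.034,-.06]
print(cv2.projectPoints(np.array([[[0.,0,k]] for k in z]),cv2.Rodrigues(T[:3,:3])[0],T[:3,3],p["mtx"],p["dist"])[0][:,0])
```

```text
[[263.76218702 226.29314265]
 [263.92175714 239.9135661 ]
 [264.07231738 252.77017716]
 [264.4053329  281.225173  ]]
```

View pics/w1.png

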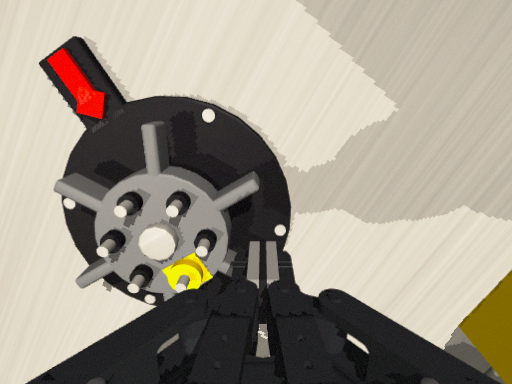

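Run:
```python
from h import *
from scipy.spatial.transform import Rotation as Rn
C=np.array([.6185,.0715,0]);f=lambda r,a,z:C+[r*np.cos(np.radians(a)),r*np.sin(np.radians(a)),z]
W=[f(0,0,.052)]+[f(.066,a,.044) for a in(120,60,180,240)]+[f(.027,a,.06) for a in(150,90,30,-30,-90,-150)]+[f(.077,150,.014)]
U=[(157,242),(152,124),(256,181),(58,184),(80,283),(120,211),(173,211),(203,246),(183,284),(135,284),(103,251),(103,122)]
p=camera_params("wrist")
ok,r,t=cv2.solvePnP(np.array(W,float),np.array(U,float),p["mtx"],p["dist"])
R=cv2.Rodrigues(r)[0];e=cv2.projectPoints(np.array(W),r,t,p["mtx"],p["dist"])[0][:,0]-U;print(np.round(e,1).tolist())
cam=np.eye(4);cam[:3,:3]=R.T;cam[:3,3]=(-R.T@t).ravel()
tool=cam@np.linalg.inv(p["tool_from_camera"])
print("PnP tool",tool[:3,3],Rn.from_matrix(tool[:3,:3]).as_quat());o=get_obs();print(o["position"],o["ee_rot"])
```

```text
[[1.0, 0.1], [-3.5, 0.7], [-0.4, 1.2], [-1.3, 1.0], [-0.6, 0.9], [2.8, -1.5], [0.4, -2.1], [-1.0, 2.0], [-1.2, 0.4], [0.3, 1.0], [2.2, -1.8], [1.2, -1.7]]
PnP tool [0.67182474 0.10241319 0.03176393] [ 0.50527799  0.8629208   0.00674489 -0.0040441 ]
[0.67065734 0.10167151 0.02633152] [4.98644142e-01 8.66806766e-01 2.16418970e-04 5.77998418e-05]
```

The wrist view shows the shut fingers ending near (263,241), where the TCP would project to (264,226). Together with the scene view, this puts the visible tip about 20–25 mm behind the nominal TCP, so it passed over the lugs. I'll lower slowly in this gap and watch the force.

Call:
{"fn": "step_arm", "kwargs": {"commands": [0, 0, 0, -0.003, 0, 0, 0, 0, 0, 0, -0.006, 0, 0, 0, 0, 0, 0, -0.009, 0, 0, 0, 0, 0, 0, -0.012, 0, 0, 0, 0, 0, 0, -0.015, 0, 0, 0, 0, 0, 0, -0.018, 0, 0, 0, 0, 0, 0, -0.02, 0, 0, 0, 0, 0, 0, -0.022, 0, 0, 0, 0, 0, 0, -0.022, 0, 0, 0, 0, 0, 0, -0.022, 0, 0, 0]}}

```text
clock: 8.0
position: [0.6706, 0.1014, 0.013]
ee_rot: [0.499, 0.867, 0.0, 0.0]
ft_force: [0.1, -0.1, 0.4]
grip_width: 0.0
grasp_force: 0.0
```

Run:
```python
from h import *
snap("pics/c4.png")
cv2.imwrite("pics/w2.png",np.hstack([cv2.resize(camera("wrist")[200:290,215:315,::-1],(400,360)),cv2.resize(camera("scene")[170:230,300:367,::-1],(400,360))]))
```

```text
8.0 [0.6706281  0.10142782 0.01302128] [ 0.08860723 -0.0523574   0.38425681] 29.86102714740707 0.06010834777953596
scene 73 yellow ang -29.583503939678877 0.029292892187975643
top 68 yellow ang -27.53615198447027 0.027731553715326734
```

View pics/w2.png

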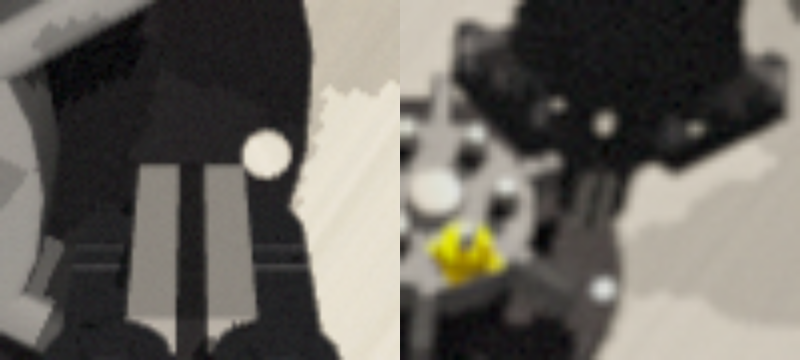

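The wrist half shows the pad strips ending at crop y≈165, with no contact yet. The scene half still shows the tips well above the base. I'll go down 5 mm more and check the force.

Call:
{"fn": "step_arm", "kwargs": {"commands": [0, 0, 0, -0.001, 0, 0, 0, 0, 0, 0, -0.002, 0, 0, 0, 0, 0, 0, -0.003, 0, 0, 0, 0, 0, 0, -0.004, 0, 0, 0, 0, 0, 0, -0.005, 0, 0, 0, 0, 0, 0, -0.006, 0, 0, 0, 0, 0, 0, -0.007, 0, 0, 0, 0, 0, 0, -0.008, 0, 0, 0, 0, 0, 0, -0.008, 0, 0, 0, 0, 0, 0, -0.008, 0, 0, 0]}}

```text
clock: 9.45
position: [0.6706, 0.1014, 0.0082]
ee_rot: [0.499, 0.867, 0.0, 0.0]
ft_force: [-0.9, 0.8, 0.7]
grip_width: -0.004
grasp_force: 0.0
```

Call:
{"fn": "step_arm", "kwargs": {"commands": [0, 0.0025, -0.0046, 0, 0, 0, -0.017, 0, 0.0048, -0.0093, 0, 0, 0, -0.033, 0, 0.0068, -0.0142, 0, 0, 0, -0.05, 0, 0.0085, -0.0191, 0, 0, 0, -0.067, 0, 0.01, -0.0241, 0, 0, 0, -0.083, 0, 0.0112, -0.0292, 0, 0, 0, -0.1, 0, 0.0122, -0.0344, 0, 0, 0, -0.117, 0, 0.0129, -0.0395, 0, 0, 0, -0.133, 0, 0.0129, -0.0395, 0, 0, 0, -0.133, 0, 0.0129, -0.0395, 0, 0, 0, -0.133]}}

```text
clock: 10.7
position: [0.6783, 0.0779, 0.0081]
ee_rot: [0.668, 0.745, 0.0, -0.0]
ft_force: [0.4, 0.2, -0.1]
grip_width: 0.003
grasp_force: 0.0
```

```bash
python3 -c "
from h import *
snap('pics/c5.png')"
```

```text
10.7 [0.67831006 0.07792666 0.00813997] [ 0.38922811  0.1529578  -0.0530622 ] 6.132961580992099 0.06015434867151297
scene 72 yellow ang -30.274555773513033 0.02924293979525748
top 60 yellow ang -31.480083225260106 0.028091050116257885
```

Run:
```python
from h import *
from scipy.spatial.transform import Rotation as Rn
p=camera_params("wrist");P=np.array([.67066,.10167,.02633]);R=Rn.from_quat([.49864,.86681,0,0]).as_matrix()
T=p["tool_from_camera"]
for uw,us in(((262,241),(332.5,203)),((262,243),(332.5,204.5))):
    q=cv2.undistortPoints(np.array([[uw]],float),p["mtx"],p["dist"])[0,0]
    c1=P+R@T[:3,3];d1=R@T[:3,:3]@np.array([*q,1]);c2,d2=ray("scene",us)
    A=np.stack([d1,-d2],1);s=np.linalg.lstsq(A,c2-c1,rcond=None)[0]
    x1=c1+d1*s[0];x2=c2+d2*s[1];m=(x1+x2)/2;print(x1,x2,"tool frame",R.T@(m-P))
# tool-frame z implied if edge at x=+-h
Ti=np.linalg.inv(T)
for h in(0,.006,.011):
  for z in(0,-.01,-.02,-.03):
    print(h,z,cv2.projectPoints(np.array([[[h,0,z]]]),cv2.Rodrigues(Ti[:3,:3])[0],Ti[:3,3],p["mtx"],p["dist"])[0].ravel().round(1),pix("scene",[P+R@[-h,0,z]]).round(1).ravel())
a=cv2.cvtColor(camera("scene"),cv2.COLOR_RGB2GRAY);w=cv2.cvtColor(camera("wrist"),cv2.COLOR_RGB2GRAY)
print("now tcp px",pix("scene",[get_obs()["position"]]))
for r in range(200,226): print(r," ".join("%3d"%v for v in a[r,318:350]))
print("wrist")
for r in range(214,250,2): print(r," ".join("%3d"%v for v in w[r,228:298:2]))
```

```text
[0.66840156 0.10381173 0.05310308] [0.67240885 0.10567915 0.05331069] tool frame [ 0.00278666  0.00132581 -0.02687688]
[0.66966399 0.10164204 0.05068876] [0.67405207 0.10368735 0.05091949] tool frame [ 0.00025759  0.00153569 -0.02447413]Traceback (most recent call last):
  File "<stdin>", line 14, in <module>
cv2.error: OpenCV(4.12.0) /io/opencv/modules/calib3d/src/calibration_base.cpp:1490: error: (-215:Assertion failed) npoints >= 0 && (depth == CV_32F || depth == CV_64F) in function 'projectPoints'
```

Run:
```python
from h import *
a=cv2.cvtColor(camera("scene"),cv2.COLOR_RGB2GRAY);w=cv2.cvtColor(camera("wrist"),cv2.COLOR_RGB2GRAY)
P=get_obs()["position"]
print("now tcp px",pix("scene",[P,P+[0,0,.02],P+[0,0,.03]]))
print("lug0 end px",pix("scene",[[.6845,.0715,.044],[.6845,.0715,.024]]))
for r in range(198,228): print(r," ".join("%3d"%v for v in a[r,316:350]))
print("wrist")
for r in range(204,256,2): print(r," ".join("%3d"%v for v in w[r,228:298:2]))
```

```text
now tcp px [[325.74418289 222.78798973]
 [326.8288679  218.16513991]
 [327.38308251 215.79806543]]
lug0 end px [[328.47333232 217.59076175]
 [327.34425405 222.3031681 ]]
198  37  17  26  28  46  46  35  29  13  26  25  25  24  21  20  16  13  22  20  21  26  24  18  16   8  25  21  15  23  23  34  60  57  48
199  83  35  21  29  35  41  32  31  18  29  23  22  21  17  27  20  22  26  17  24  13  28  11  16  21  28  27  25  38  43  62  88  85  80
200 133  78  28  22  29  33  24  18  22  24  25  21  17  26  23  25  23  20  16  25  22  18  23  23  40  63  73  63  54  66  71  69  57  54
201 155 104  49  41  71  78  39  19  22  23  26  19  21  23  31  27  24  17  29  21  19  27  20  38  72  99 113  87  48  45  45  36  34  36
202 109  90  68  78 122 131  81  26  17  22  23  20  17  29  33  19  17  25  24  18  22  19  27  56  75  89  85  59  32  19  24  34  36  44
203  60  74  76 102 148 151 103  43  22  24  24  25  25  22  26  24  31  25  15  22  25  17  22  43  52  59  60  49  25  22  28  33  27  45
204  32  48  65 106 157 156 110  51  23  17  19  29  17  25  24  25  26  29  19  20  28   
[... 6319 characters left out ...]
  94  95  97  94  93  96  97 139 138 139 137 136  22  29  25 117 139 137 138 137  84  39  33  39  38  33  36 100 229 226 225
248  97  94  97  96  95  97  94  95  95  98  98 138 139 138 139 137  30  31  27 116 138 138 139 139 102  38  41  38  38  38  39 218 228 225 225
250  99  94 100  94  97  95  78  77  79  78  87 140 141 135 140 137  31  27  27 100 138 140 137 140 128  40  36  38  37  38  60 227 229 225 225
252 105 102  98  96  93  56  32  30  34  35  53 140 138 137 139 134  29  28  32  92 139 134 139 138 132  33  35  35  35  36 103 229 229 225 224
254 159 155 152 145  62  35  36  32  35  35  73 137 140 138 136 136  27  24  22  92 139 141 138 139 131  39  35  36  37  36  53 229 227 225 226
```

Run:
```python
from h import *
P=np.array([.60445,.14708,.09473])
for u in(0,.02,.04): print(u,pix("scene",[P+[-.011,0,u],P+[.011,0,u]]).round(1).tolist())
im=cv2.imread("pics/c1.png",0)  # crop scale 3.42
for r in range(90,190,6): print(round(120+r*140/480,1)," ".join("%3d"%v for v in im[r,200:330:5]))
print([round(250+c*114/390,1) for c in range(200,330,5)])
```

```text
0 [[315.8, 164.7], [323.7, 169.1]]
0.02 [[316.7, 159.1], [324.7, 163.6]]
0.04 [[317.7, 153.4], [325.8, 157.9]]
146.2 138  81  48  44  34  33  22  23  19  17  21  16  17  20  79 139 166 168 167 166 166 169 167 167 168 169
148.0 167 158 129  84  39  16  21  12  20  17  15  10   3  32 107 163 168 165 165 165 167 169 166 168 170 169
149.8 166 166 167 164 145 106  52  10  11  18  21  32  42  47 118 167 168 165 167 167 167 166 168 168 168 168
151.5 164 165 162 164 165 166 135  39   9  12  20  46  60  62 129 165 165 167 167 167 167 166 167 169 167 171
153.2 182 172 165 160 164 164 120  27  16  13  20  55  59  76 150 167 168 167 167 167 167 168 167 170 168 168
155.0 190 188 185 178 176 166  99  13  18  17  27  55  56  87 158 169 168 167 167 167 167 167 170 169 168 170
156.8 186 187 190 190 191 190 157  90  32   8  27  56  69 125 166 168 169 168 168 168 169 170 169 169 170 168
158.5 189 189 189 190 191 192 193 186 154 101  55  82 133 164 169 169 168 168 169 168 169 170 169 169 169 169
160.2 189 190 190 192 190 189 190 192 194 191 175 161 169 167 168 170 169 169 168 169 168 169 167 169 167 170
[... 363 characters left out ...]
3 192 192 193 195 194 192 195 195 195 192 193 193 192 185 185 176 168 167 170
169.0 190 190 191 193 193 194 191 193 194 194 194 192 194 195 194 193 193 193 193 191 191 192 190 182 177 170
170.8 189 192 193 194 194 191 192 195 195 194 193 193 195 193 193 192 193 191 190 191 190 192 192 195 195 189
172.5 190 193 193 192 191 193 195 194 195 194 193 194 194 193 193 192 192 190 190 192 192 191 195 196 194 194
174.2 193 193 193 191 193 195 194 193 194 194 195 194 191 193 193 191 190 191 190 191 191 195 194 194 193 192
[308.5, 309.9, 311.4, 312.8, 314.3, 315.8, 317.2, 318.7, 320.2, 321.6, 323.1, 324.5, 326.0, 327.5, 328.9, 330.4, 331.8, 333.3, 334.8, 336.2, 337.7, 339.2, 340.6, 342.1, 343.5, 345.0]
```

The c1 picture over the light table settles it. The shut tips end 38 mm behind the nominal TCP, so the tip is now at about 46 mm, just over the lugs. I'll go back to the gap centre and lower to TCP z ≈ -4 mm, which puts the tip at about 34 mm.

Call:
{"fn": "step_arm", "kwargs": {"commands": [0, 0, 0, 0.008, 0, 0, 0, 0, -0.002, 0.01, 0.008, 0, 0, 0.033, 0, -0.004, 0.02, 0.008, 0, 0, 0.067, 0, -0.007, 0.03, 0.008, 0, 0, 0.1, 0, -0.01, 0.041, 0.008, 0, 0, 0.133, 0, -0.01, 0.041, 0.008, 0, 0, 0.133, 0, -0.01, 0.041, 0, 0, 0, 0.133, 0, -0.01, 0.041, -0.007, 0, 0, 0.133, 0, -0.01, 0.041, -0.014, 0, 0, 0.133, 0, -0.01, 0.041, -0.02, 0, 0, 0.133]}}

```text
clock: 12.15
position: [0.6722, 0.1022, -0.0043]
ee_rot: [0.499, 0.866, -0.0, -0.0]
ft_force: [0.6, -0.1, -0.6]
grip_width: -0.004
grasp_force: 0.0
```

Call:
{"fn": "step_arm", "kwargs": {"commands": [0, 0.0025, -0.0046, 0, 0, 0, -0.017, 0, 0.0048, -0.0093, 0, 0, 0, -0.033, 0, 0.0068, -0.0142, 0, 0, 0, -0.05, 0, 0.0085, -0.0191, 0, 0, 0, -0.067, 0, 0.01, -0.0241, 0, 0, 0, -0.083, 0, 0.0112, -0.0292, 0, 0, 0, -0.1, 0, 0.0122, -0.0344, 0, 0, 0, -0.117, 0, 0.0129, -0.0395, 0, 0, 0, -0.133, 0, 0.0129, -0.0395, 0, 0, 0, -0.133, 0, 0.0129, -0.0395, 0, 0, 0, -0.133]}}

```text
clock: 13.4
position: [0.68, 0.0787, -0.004]
ee_rot: [0.668, 0.745, 0.0, 0.0]
ft_force: [-0.2, 0.4, -1.3]
grip_width: -0.001
grasp_force: 0.3
```

```bash
python3 -c "
from h import *
snap('pics/c6.png')"
```

```text
13.4 [ 0.68003994  0.07870367 -0.0039711 ] [-0.19829089  0.44991835 -1.32915759] 6.676474762747888 0.06196012895034135
scene 76 yellow ang -38.56916679673291 0.029068727175866445
top 64 yellow ang -37.616509110251435 0.028014940424897397
```

The wheel is now moving with the finger, about 8° so far. I'll continue through the first click.

Call:
{"fn": "step_arm", "kwargs": {"commands": [0, 0.0006, -0.0067, 0, 0, 0, -0.017, 0, 0.0007, -0.0121, 0, 0, 0, -0.033, 0, 0.0006, -0.0175, 0, 0, 0, -0.05, 0, 0.0001, -0.0229, 0, 0, 0, -0.067, 0, -0.0006, -0.0282, 0, 0, 0, -0.083, 0, -0.0016, -0.0335, 0, 0, 0, -0.1, 0, -0.0028, -0.0388, 0, 0, 0, -0.117, 0, -0.0044, -0.044, 0, 0, 0, -0.133, 0, -0.0062, -0.0491, 0, 0, 0, -0.15, 0, -0.0082, -0.0541, 0, 0, 0, -0.167]}}

```text
clock: 14.75
position: [0.6751, 0.0459, -0.0038]
ee_rot: [0.839, 0.545, 0.0, 0.0]
ft_force: [0.2, 0.3, -0.5]
grip_width: 0.001
grasp_force: 0.0
```

```bash
python3 -c "
from h import *
snap('pics/c7.png');print(get_obs()['joint_pos'])"
```

```text
14.75 [ 0.67512124  0.04587708 -0.00380644] [ 0.16214758  0.267531   -0.47539331] -24.348271786934095 0.06214900798790729
scene 73 yellow ang -69.66016932582345 0.029250382044341428
top 56 yellow ang -76.08456045509372 0.030045620752901087
[-0.61844221  0.70912223  0.69617191  1.53665121 -0.49336839  1.07754607
 -0.22161407]
```

```bash
python3 -c "
from h import *
snap('pics/c8.png')"
```

```text
14.85 [ 0.67500554  0.04550051 -0.00383671] [ 0.37260703 -0.5423403  -0.50394942] -24.70823866890557 0.06220007192183959
scene 79 yellow ang -72.9557959135874 0.028991151119563834
top 55 yellow ang -80.04754673133131 0.02930107844644533
```

Call:
{"fn": "step_arm", "kwargs": {"commands": [0, -0.002, -0.004, 0, 0, 0, -0.015, 0, -0.0045, -0.0088, 0, 0, 0, -0.033, 0, -0.0045, -0.0088, 0, 0, 0, -0.033, 0, -0.0045, -0.0088, 0, 0, 0, -0.033, 0, -0.0045, -0.0088, 0, 0, 0, -0.033, 0, -0.0045, -0.0088, 0, 0, 0, -0.033, 0, -0.0045, -0.0088, 0, 0, 0, -0.033, 0, -0.0045, -0.0088, 0, 0, 0, -0.033, 0, -0.0045, -0.0088, 0, 0, 0, -0.033, 0, -0.0045, -0.0088, 0, 0, 0, -0.033]}}

```text
clock: 16.2
position: [0.6725, 0.0409, -0.0038]
ee_rot: [0.865, 0.501, 0.0, 0.0]
ft_force: [0.1, -0.6, -0.6]
grip_width: 0.001
grasp_force: 0.0
```

```bash
python3 -c "
from h import *
snap('pics/c9.png')"
```

```text
16.2 [ 0.67246418  0.04088263 -0.00384496] [ 0.07291647 -0.60982589 -0.5689117 ] -29.569044274498037 0.06204478833383502
scene 73 yellow ang -86.02034722504544 0.028488777096026253
top 55 yellow ang -90.26567956292018 0.030493264186447693
```

The first click is done. I'll lift, return to the +30° gap and repeat.

Call:
{"fn": "step_arm", "kwargs": {"commands": [0, 0, 0, 0.05, 0, 0, 0, 0, 0, 0.017, 0.05, 0, 0, 0.055, 0, 0, 0.034, 0.05, 0, 0, 0.11, 0, 0, 0.051, 0.05, 0, 0, 0.165, 0, 0, 0.068, 0.05, 0, 0, 0.22, 0, 0, 0.086, 0.05, 0, 0, 0.275, 0, 0, 0.103, 0.05, 0, 0, 0.333, 0, 0, 0.103, 0.05, 0, 0, 0.333, 0, 0, 0.103, 0.05, 0, 0, 0.333, 0, 0, 0.103, 0.035, 0, 0, 0.333]}}

```text
clock: 17.55
position: [0.673, 0.102, 0.0174]
ee_rot: [0.5, 0.866, 0.0, 0.001]
ft_force: [0.3, -0.1, -0.1]
grip_width: -0.004
grasp_force: 0.0
```

```bash
python3 -c "
from h import *
snap('pics/c10.png')"
```

```text
17.55 [0.67300862 0.10195983 0.01744262] [ 0.27082774 -0.14354732 -0.10276902] 29.196788566553362 0.06244189541889521
scene 74 yellow ang -85.94944830061156 0.02828081832115418
top 69 yellow ang -88.21345546887034 0.028330812337688898
```

Call:
{"fn": "step_arm", "kwargs": {"commands": [0, 0, 0, -0.018, 0, 0, 0, 0, 0, 0, -0.036, 0, 0, 0, 0, 0, 0, -0.036, 0, 0, 0, 0, 0.0025, -0.0046, -0.036, 0, 0, -0.017, 0, 0.0048, -0.0093, -0.036, 0, 0, -0.033, 0, 0.0068, -0.0142, -0.036, 0, 0, -0.05, 0, 0.0085, -0.0191, -0.036, 0, 0, -0.067, 0, 0.01, -0.0241, -0.036, 0, 0, -0.083, 0, 0.0112, -0.0292, -0.036, 0, 0, -0.1, 0, 0.0129, -0.0395, -0.036, 0, 0, -0.133]}}

```text
clock: 18.9
position: [0.6805, 0.0802, -0.0042]
ee_rot: [0.669, 0.744, 0.001, -0.0]
ft_force: [-0.3, 1.6, -1.6]
grip_width: -0.001
grasp_force: 1.4
```

Call:
{"fn": "step_arm", "kwargs": {"commands": [0, 0.0006, -0.0067, 0, 0, 0, -0.017, 0, 0.0007, -0.0121, 0, 0, 0, -0.033, 0, 0.0006, -0.0175, 0, 0, 0, -0.05, 0, 0.0001, -0.0229, 0, 0, 0, -0.067, 0, -0.0006, -0.0282, 0, 0, 0, -0.083, 0, -0.0016, -0.0335, 0, 0, 0, -0.1, 0, -0.0028, -0.0388, 0, 0, 0, -0.117, 0, -0.0044, -0.044, 0, 0, 0, -0.133, 0, -0.0062, -0.0491, 0, 0, 0, -0.15, 0, -0.0082, -0.0541, 0, 0, 0, -0.167]}}

```text
clock: 20.15
position: [0.6754, 0.0464, -0.0042]
ee_rot: [0.839, 0.545, 0.0, 0.0]
ft_force: [-1.3, 0.3, -0.2]
grip_width: 0.001
grasp_force: 0.0
```

Call:
{"fn": "step_arm", "kwargs": {"commands": [0, -0.002, -0.004, 0, 0, 0, -0.015, 0, -0.0045, -0.0088, 0, 0, 0, -0.033, 0, -0.0045, -0.0088, 0, 0, 0, -0.033, 0, -0.0045, -0.0088, 0, 0, 0, -0.033, 0, -0.0045, -0.0088, 0, 0, 0, -0.033, 0, -0.0045, -0.0088, 0, 0, 0, -0.033, 0, -0.0045, -0.0088, 0, 0, 0, -0.033, 0, -0.0045, -0.0088, 0, 0, 0, -0.033, 0, -0.0045, -0.0088, 0, 0, 0, -0.033, 0, -0.0045, -0.0088, 0, 0, 0, -0.033]}}

```text
clock: 21.4
position: [0.6726, 0.0412, -0.0045]
ee_rot: [0.865, 0.501, 0.0, 0.0]
ft_force: [-0.3, -0.2, 0.0]
grip_width: 0.003
grasp_force: 0.0
```

```bash
python3 -c "
from h import *
snap('pics/c11.png')"
```

```text
21.4 [ 0.67257047  0.04117379 -0.0044682 ] [-0.26565819 -0.16779135  0.02721776] -29.286518066447545 0.06199431508821207
scene 62 yellow ang -145.35242826467376 0.027752163884782785
top 43 yellow ang -140.6023697252609 0.03027398646067273
```

The second click is done, with yellow at about -150°. One click is left.

Call:
{"fn": "step_arm", "kwargs": {"commands": [0, 0, 0, 0.05, 0, 0, 0, 0, 0, 0.017, 0.05, 0, 0, 0.055, 0, 0, 0.034, 0.05, 0, 0, 0.11, 0, 0, 0.051, 0.05, 0, 0, 0.165, 0, 0, 0.068, 0.05, 0, 0, 0.22, 0, 0, 0.086, 0.05, 0, 0, 0.275, 0, 0, 0.103, 0.05, 0, 0, 0.333, 0, 0, 0.103, 0.05, 0, 0, 0.333, 0, 0, 0.103, 0.05, 0, 0, 0.333, 0, 0, 0.103, 0.035, 0, 0, 0.333]}}

```text
clock: 22.75
position: [0.6731, 0.1023, 0.0168]
ee_rot: [0.5, 0.866, 0.0, 0.001]
ft_force: [0.0, 0.7, 0.1]
grip_width: -0.003
grasp_force: 0.0
```

```bash
python3 -c "
from h import *
snap('pics/c12.png')"
```

```text
22.75 [0.67312564 0.10232436 0.0168406 ] [0.03870009 0.69643484 0.09010266] 29.43532490254465 0.06272241926539276
scene 65 yellow ang -145.0243850302864 0.027823329567988345
top 69 yellow ang -149.44937913836264 0.02729632991997716
```

Call:
{"fn": "step_arm", "kwargs": {"commands": [0, 0, 0, -0.018, 0, 0, 0, 0, 0, 0, -0.035, 0, 0, 0, 0, 0, 0, -0.035, 0, 0, 0, 0, 0.0025, -0.0046, -0.035, 0, 0, -0.017, 0, 0.0048, -0.0093, -0.035, 0, 0, -0.033, 0, 0.0068, -0.0142, -0.035, 0, 0, -0.05, 0, 0.0085, -0.0191, -0.035, 0, 0, -0.067, 0, 0.01, -0.0241, -0.035, 0, 0, -0.083, 0, 0.0112, -0.0292, -0.035, 0, 0, -0.1, 0, 0.0129, -0.0395, -0.035, 0, 0, -0.133]}}

```text
clock: 24.1
position: [0.6807, 0.0805, -0.0042]
ee_rot: [0.669, 0.744, 0.001, -0.0]
ft_force: [0.8, 3.5, -1.0]
grip_width: 0.0
grasp_force: 1.4
```

Call:
{"fn": "step_arm", "kwargs": {"commands": [0, 0.0006, -0.0067, 0, 0, 0, -0.017, 0, 0.0007, -0.0121, 0, 0, 0, -0.033, 0, 0.0006, -0.0175, 0, 0, 0, -0.05, 0, 0.0001, -0.0229, 0, 0, 0, -0.067, 0, -0.0006, -0.0282, 0, 0, 0, -0.083, 0, -0.0016, -0.0335, 0, 0, 0, -0.1, 0, -0.0028, -0.0388, 0, 0, 0, -0.117, 0, -0.0044, -0.044, 0, 0, 0, -0.133, 0, -0.0062, -0.0491, 0, 0, 0, -0.15, 0, -0.0082, -0.0541, 0, 0, 0, -0.167]}}

```text
clock: 25.35
position: [0.6755, 0.0469, -0.0042]
ee_rot: [0.839, 0.545, 0.0, 0.0]
ft_force: [0.1, -0.1, 0.1]
grip_width: 0.0
grasp_force: 0.0
```

Call:
{"fn": "step_arm", "kwargs": {"commands": [0, -0.002, -0.004, 0, 0, 0, -0.015, 0, -0.0045, -0.0088, 0, 0, 0, -0.033, 0, -0.0045, -0.0088, 0, 0, 0, -0.033, 0, -0.0045, -0.0088, 0, 0, 0, -0.033, 0, -0.0045, -0.0088, 0, 0, 0, -0.033, 0, -0.0045, -0.0088, 0, 0, 0, -0.033, 0, -0.0045, -0.0088, 0, 0, 0, -0.033, 0, -0.0045, -0.0088, 0, 0, 0, -0.033, 0, -0.0045, -0.0088, 0, 0, 0, -0.033, 0, -0.0045, -0.0088, 0, 0, 0, -0.033]}}

```text
clock: 26.6
position: [0.6727, 0.0416, -0.0044]
ee_rot: [0.865, 0.501, 0.0, 0.0]
ft_force: [-1.1, 0.8, -0.8]
grip_width: 0.001
grasp_force: 0.0
```

Call:
{"fn": "step_arm", "kwargs": {"commands": [0, 0, 0, 0.02, 0, 0, 0, 0, 0, 0, 0.05, 0, 0, 0, 0, 0, 0, 0.1, 0, 0, 0, 0, 0, 0, 0.15, 0, 0, 0, 0, 0, 0, 0.2, 0, 0, 0, 0, 0, 0, 0.25, 0, 0, 0, 0, 0, 0, 0.25, 0, 0, 0, 0, 0, 0, 0.25, 0, 0, 0, 0, 0, 0, 0.25, 0, 0, 0, 0, 0, 0, 0.25, 0, 0, 0]}}

```text
clock: 27.85
position: [0.6723, 0.0416, 0.1449]
ee_rot: [0.865, 0.501, -0.001, -0.0]
ft_force: [-0.3, 0.8, -0.4]
grip_width: -0.004
grasp_force: 0.0
```

```bash
python3 -c "
from h import *
snap('pics/c13.png')"
```

```text
27.85 [0.67232773 0.04156513 0.14489895] [-0.28446902  0.76619524 -0.36909645] -29.079469765595285 0.061591561234781454
scene 64 yellow ang 152.84835049273462 0.02712017407558189
```

View pics/c13.png

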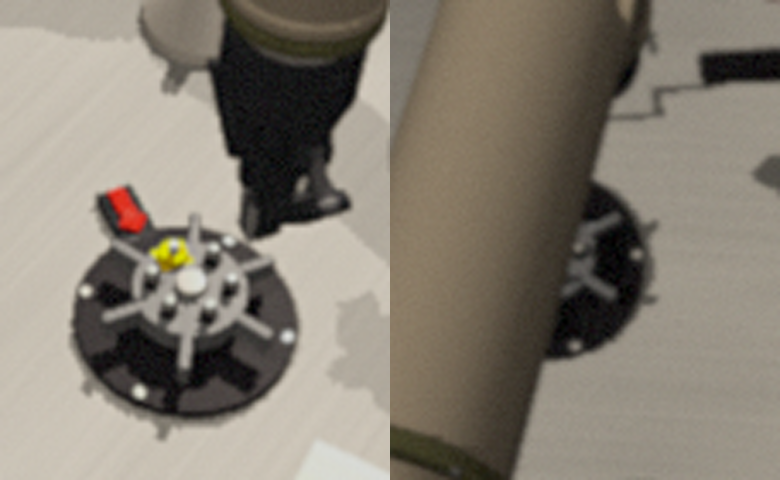

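The yellow bit, at (172,252) in the left half, sits in line with the red pointer at (125,212). The wheel is resting in its stop and the arm is clear.

```bash
python3 -c "
from workcell import *
print(hand_in())"
```

```text
the job is handed in; nothing more can be done
None
```

I pushed the thumbwheel three clicks clockwise; the yellow bit now rests in the stop at the red pointer, the arm is clear, and the job is handed in at about 28 s.

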